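Find the hidden release notch and eject the tester's tray

TASK

The board tester's tray is opened by a release tongue in a notch hidden somewhere along the tester's rear edge. Without grasping anything, touch the rear face at its yellow end with a fingertip, slide along the rear face from there until you feel the notch, and press the tongue inside it fully home so that the tray comes out at the front and stays out. Do not touch the tray or its frame, leave the things lying around where they are, and finish with the arm clear of everything.

Things in the scene. Friction and masses are not known exactly. Their poses are not given: they have to be found in the camera images.
- tester: Grey board tester fixed to the bench, 150 (x) x 290 (y) mm. Origin: centre of its underside; x axis to its rear, away from the robot, y along its length to the left, z up. The grey body, 56 mm high, spans x = -75 to 41 mm; behind it the blue rear edge, 36 mm high, runs the whole length and ends in the upright rear face at x = 75 mm. The bench is free for 60 mm behind it.
- edge_start (a point): Point on the rear face, on its top edge 36 mm above the bench, at the middle of the 20 mm long yellow end piece (left end). Axes as the tester's: x out of the rear face, y left. Along -y follow, flush: plain blue land (10 to 56 mm from here), then four blue segments of 56 mm (56 to 280 mm). One of the four, each time another, has the notch in its middle; the rest is solid.
- edge_end (a point): Point on the rear face, on its top edge 36 mm above the bench, at the right (-y) end of the tester, where the last of the four segments ends. Axes as the tester's. The notch is 39 mm long along y, centred in its segment, open to the rear and at the top, full height; a cover bridges it at the top from 20 mm inwards.
- tongue (a joint): Travel of the release tongue in m: 0 at rest, 0.012 fully home. Blue block filling the notch, 38 mm wide, 1 to 32 mm above the bench, its face 6 mm in from the rear face at rest; pressed inwards, along the tester's -x. It resists with about 6 N, has no spring and stays where it is pushed. It drives the tray.
- tray (a joint): Travel of the aluminium tray in m: 0 shut, 0.030 fully out; it moves 2.5 times as far as the tongue, out of the front of the tester towards the robot.
- tray_unit: The dark frame, 150 x 45 mm, and the aluminium tray in it, in the middle of the tester's front face; not to be touched. Its origin and axes coincide with the tester's.
- cell: A loose bystander, to be left alone: green and yellow 9 V battery, 26 x 49 x 17 mm, left of the tester. Origin: centre of its underside.
- eraser: A loose bystander, to be left alone: whitish eraser, 28 x 57 x 15 mm, behind the tester. Origin: centre of its underside.
- relay_block: A loose bystander, to be left alone: black relay block, 19 x 50 x 16 mm, right of the tester. Origin: centre of its underside.
- pcb_blue: A loose bystander, to be left alone: small blue circuit board with parts on it, 34 x 46 x 19 mm, left of the tester. Origin: centre of its underside.
- tape_roll: A loose bystander, to be left alone: roll of black tape lying flat, 58 x 56 x 19 mm, right of the tester. Origin: centre of its underside.
Things that resemble listed ones, but are neither listed nor needed, are in the scene too. What is shaped like the part that bears tongue but pink or purple is not meant.

How it is judged (in metres and radians):
On the way, in this order (a step that is already met when the one before it is completed fails the run):
1. a finger touches the rear face at the yellow end (TCP within 30 mm of its middle along the edge) (contact force between the fingers and tester above 0.3 N and x of the grasp point in the frame of edge_start above 0 m and y of the grasp point in the frame of edge_start between -0.03 and 0.03 m), for 0.05 s.
2. a finger touches the plain land further along the rear face (TCP 30 to 64 mm from the middle of the yellow piece) (contact force between the fingers and tester above 0.3 N and x of the grasp point in the frame of edge_start above 0 m and y of the grasp point in the frame of edge_start between -0.064 and -0.03 m), for 0.05 s.
3. the tongue is pressed home (over 10.5 of 12 mm) (value of joint tongue above 0.0105 m), for 0.1 s.
At the end, for the whole second after the job is handed in: The tongue stays pressed in by more than 10.5 of its 12 mm, the tray is out by more than 25 of its 30 mm and at rest, and the battery, eraser, relay block, blue board and tape roll lie within 15 mm of where they were (value of joint tongue above 0.0105 m and value of joint tray above 0.025 m and velocity of joint tray below 0.005 m/s and distance of each of cell, eraser, relay_block, pcb_blue, tape_roll from where it was at the start of the episode below 0.015 m); the robot touches nothing.
It fails at once if the tray or its frame is touched by the robot (contact force between any of the arm, the fingers and tray_unit above 1 N).
It fails at once if a loose bystander is lifted, carried or shoved more than 15 mm (distance of any of cell, eraser, relay_block, pcb_blue, tape_roll from where it was at the start of the episode above 0.015 m).
It also fails if it takes over 72 s, if anything falls off the work surface, if the arm or the gripper's body presses on something with over 40 N, if the wrist force passes 120 N, or if a joint passes its speed limit or range.

ROBOT

A 6-joint arm with a two-finger parallel gripper is mounted at the origin on a cart in front of the work surface, level with it; the furniture and walls round the work are solid. World frame = base frame: x ahead of the robot, y to its left, z up, the work surface at z = 0. Lengths are in mm, angles in rad, forces in N, time in s.
With the tool pointing down it reaches from about 325 to 850 mm from the base axis. Payload 4.4 kg.
Tool frame: the origin (TCP) lies between the finger pads, 19 mm behind the fingertips; this is the grasp point; z points along the fingers, y is the line along which they close (so a half turn about z gives the same grasp; the last joint's range is limited). The gripper opens to 94 mm and grips with 3 to 60 N. Pads are 16 mm wide; open, the fingers measure 119 mm over their backs; the gripper's body (75 mm by 177 mm) begins 78 mm behind the grasp point.
Start: joints at [-1.302, 0.207, 1.542, -0, 1.393, -0.15], TCP at [234.346, -525.08, 224.247] pointing down, gripper open.
Joint ranges: [-2.73, 2.73], [-0.86, 2.22], [0.23, 2.46], [-1.11, 4.25], [0.08, 2.63], [-2.82, 2.82]. Speed limits (rad/s): [2.79, 2.79, 3.14, 3.14, 3.14, 3.14].

INTERFACE

Orientations are given as a unit quaternion [x, y, z, w].
In Python, from station import r gives the robot as it stands.
- The arm moves only by the tool drive_tool, never from a script. Its argument "rows" is one flat list of numbers, 7 for each row, row after row: the turn, a rotation vector about the world's x, y, z in units of pi rad (1.0 is pi rad), then the shift along the world's x, y, z in units of 0.25 m (1.0 is 0.25 m), then the closure, from -1 (fully open) to 1 (shut). A call has 1 to 10 rows; each row is the pose to reach, as a shift and turn from the pose commanded when the call began, turning the shorter way round; what a row does not reach only later rows make up. A row lasts 1/10 s, in which the tool goes at most 50 mm and 8.59 degrees, less where a joint would pass 70% of its speed; a pose out of reach is approached as far as the arm can. A call with a number of a shift or a turn outside -1 to 1 is refused whole. A call with a gripper value outside its range is refused whole. The fingers move at their own pace and stop on an object; the grip force is fixed at half the most. Time passes only in rows, so rows that repeat a pose let the fingers close. It gives the time, the measured TCP pose, the force, the opening and the grip force at its end, in the units of the state.
- r.get_obs(): the state, without advancing time (a new reading comes with each control period).
- r.get_image(name): name is "scene" or "side" or "wrist"; returns a dict with "color" (400x640x3 uint8, blue, green, red), "z_map" (400x640 float32, mm along the optical axis (not along the pixel's ray), 0 where there is no reading), "mtx" (3x3 intrinsics, pixels), "pose" (4x4, takes a point from camera to world coordinates). Camera axes: x right, y down, z forward; pixel columns grow to the right and rows downward; lengths in mm; the calibration is good to about 2 mm. A picture is of the moment at which its call begins.
- r.sign_off(): hands the job in; it is judged then, once.
The state is a dict: "t": time; "joint_pos": joint angles; "qd": joint speeds; "tau": joint torques, N m; "ee_pos": TCP position; "tool_rot": TCP orientation; "wrist_force": force on the tool from outside, world axes, zero at the start; "wrist_torque": the same for the moment, N m; "gripper_width": finger opening in mm; "grasp_force": force on a finger pad.
Only numpy, scipy, OpenCV 4.12 (cv2) and the standard library are available. Lean on these libraries where they do the work, as an engineer would, in place of code of your own. Each camera call takes 0.05 s, during which the arm holds its last target. There are 200 camera calls.

## Working session

There is one attempt and no reset: what is moved stays moved. The work goes in short steps, Python scripts to look and compute and a tool call to move; the robot and the scene stay as the last step left them, time stands still between calls to the robot, and variables do not carry over. Pictures are saved under pics/ and viewed, at most 10 in all, crops included, and the job is handed in when it is done.

Besides the shell and the picture viewer there is one more tool, called after "Call:" by a JSON object that holds its "api" and its "payload". drive_tool: Moves the arm, as the interface text tells. Shifts and turns lie within -1 to 1; 1 stands for 0.25 m of shift or pi rad of turn. Its arguments: {"type":"object","properties":{"rows":{"type":"array"}},"required":["rows"]}

```bash
mkdir -p pics; cat > h.py <<'E'
from station import r
import numpy as np, cv2
def snap(n,f):
    d=r.get_image(n); cv2.imwrite(f'pics/{f}.png',d['color']); np.savez(f'pics/{f}.npz',**d); return d
def pt(d,u,v,w=1):
    z=d['z_map'][v-w:v+w+1,u-w:u+w+1]; z=np.median(z[z>0]); p=np.linalg.inv(d['mtx'])@[u,v,1]*z
    return (d['pose']@[*p,1])[:3].round(1)
E
python3 - <<'E'
from h import *
for n in('scene','side'): snap(n,n+'0')
print(r.get_obs())
E
```

```text
{'t': 0.1, 'joint_pos': array([-1.30147191e+00,  2.07323739e-01,  1.54279634e+00, -2.24443963e-05,
        1.39350163e+00, -1.50526204e-01]), 'qd': array([-1.28111737e-03, -2.08276911e-03, -2.08628657e-03,  9.76237961e-05,
       -6.40494234e-05, -5.19319073e-04]), 'tau': array([-3.49258708e-04, -3.71867430e+01, -2.82294595e+01,  7.01077119e-02,
        3.12737958e-02, -4.54882024e-05]), 'ee_pos': array([ 234.16795852, -524.40395076,  223.22015519]), 'tool_rot': array([ 9.78045563e-01,  2.08388691e-01, -7.12515871e-05, -1.01208595e-03]), 'wrist_force': array([ 1.15258451, -0.16764112,  0.05274709]), 'wrist_torque': array([-0.01341735,  0.00826419, -0.01228941]), 'grasp_force': 0.0, 'gripper_width': 93.59119786239704}
```

View pics/scene0.png

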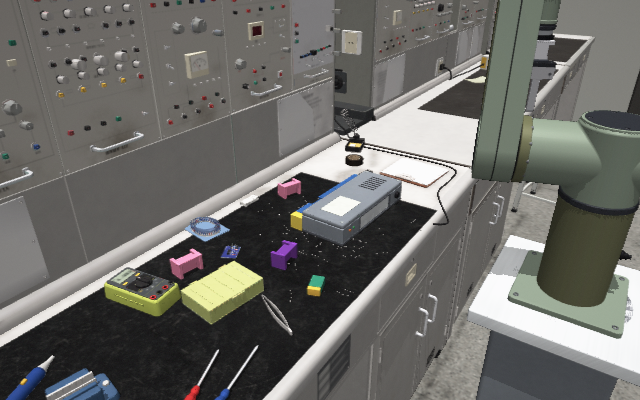

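View pics/side0.png

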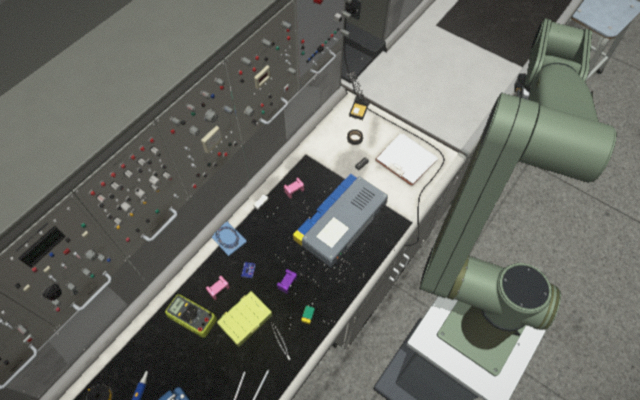

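The scene picture shows the tester at about (350,210), with the yellow end at (297,220) and the blue edge away from the robot. In the side picture its yellow end is at (299,237). The pink block at (293,187) and the whitish eraser at (261,201) lie behind it. I'll enlarge the side view.

```bash
python3 - <<'E'
from h import *
c=cv2.imread('pics/side0.png')[140:270,240:400]; cv2.imwrite('pics/c1.png',cv2.resize(c,None,fx=4.6,fy=4.6,interpolation=cv2.INTER_CUBIC))
d=np.load('pics/side0.npz')
# body top points & blue strip fit
hsv=cv2.cvtColor(d['color'],cv2.COLOR_BGR2HSV)
v,u=np.mgrid[0:400,0:640]; z=d['z_map']
P=(np.linalg.inv(d['mtx'])@np.stack([u.ravel()*z.ravel(),v.ravel()*z.ravel(),z.ravel()])); P=(d['pose'][:3,:3]@P+d['pose'][:3,3:]).T.reshape(400,640,3)
np.save('pics/P.npy',P)
reg=(u>280)&(u<400)&(v>165)&(v<270)
for n,m in(('body',reg&(abs(P[...,2]-56)<5)),('edge',reg&(abs(P[...,2]-36)<6)&(hsv[...,1]>80))):
    q=P[m]; print(n,len(q),q[:,2].mean()); print(cv2.minAreaRect(q[:,:2].astype(np.float32)), cv2.boxPoints(cv2.minAreaRect(q[:,:2].astype(np.float32))))
m=reg&(abs(P[...,2]-36)<8)&(hsv[...,0]>20)&(hsv[...,0]<35)&(hsv[...,1]>120); print('yel',m.sum(),P[m].mean(0))
for n,(a,b) in dict(pink=(293,187),eraser=(261,201),cell=(308,314),relay=(362,163),tape=(355,137),pcb=(249,269),purple=(287,280)).items(): print(n,pt(d,a,b))
print(d['pose'][:3,3])
E
```

```text
body 2693 56.81898575718935
((505.7932434082031, -39.639678955078125), (289.5297546386719, 119.42662811279297), 87.32770538330078) [[ 439.39545  -181.46309 ]
 [ 558.6922   -187.03117 ]
 [ 572.19104   102.18373 ]
 [ 452.8943    107.751816]]
edge 752 36.724132485581
((564.0668334960938, 3.572021484375), (232.4708251953125, 320.9516906738281), 39.88578414916992) [[ 371.96997    52.171997]
 [ 577.7832   -194.10202 ]
 [ 756.1637    -45.027954]
 [ 550.35046   201.24606 ]]
yel 60 [589.48691108  93.70373013  37.19711234]
pink [708.5 -33.6  36.7]
eraser [766.2  60.8  17.3]
cell [419.3 266.4  19.4]
relay [ 590.6 -258.3   13.2]
tape [ 6.762e+02 -3.420e+02  3.000e-01]
pcb [649.4 258.9   3.4]
purple [527.2 225.8  34. ]
[ 137.95732891  603.36106904 1439.91192916]
```

View pics/c1.png

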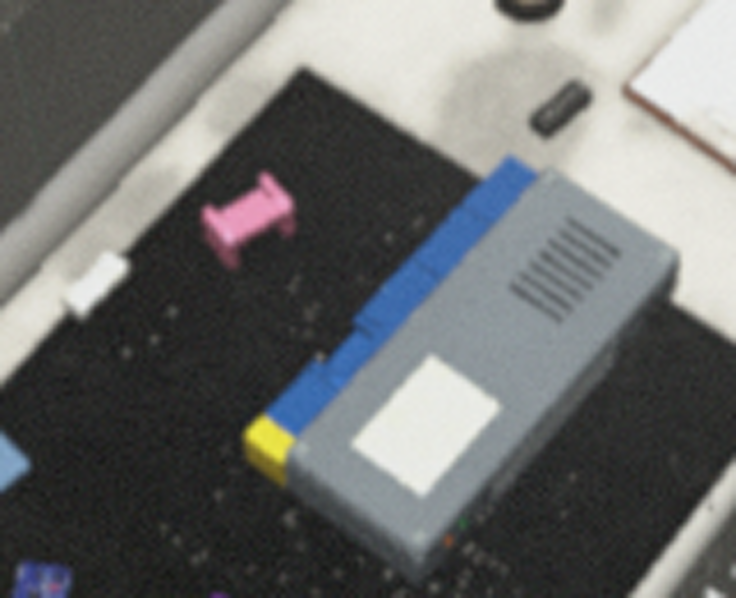

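The notch shows at crop (345,345), about 85–90 mm from the yellow end, so probably the first segment. I'll confirm that by feel. The real tester is the grey body with the blue edge and yellow end; the pink and purple blocks are lookalikes. Estimated edge_start is (604, 91), with the tester's yaw at −2.7°. Now I'll transit with the gripper closing.

Call:
{"api": "drive_tool", "payload": {"rows": [0,0,-0.05,0.54,0.84,0,1,0,0,-0.05,0.54,0.84,0,1,0,0,-0.05,0.54,0.84,0,1,0,0,-0.05,0.54,0.84,0,1,0,0,-0.05,0.54,0.84,0,1,0,0,-0.05,0.54,0.84,0,1,0,0,-0.05,0.54,0.84,0,1]}}

```text
t: 0.8
ee_pos: [369.7, -314.1, 224.0]
tool_rot: [0.991, 0.132, -0.0, 0.0]
wrist_force: [0.2, -0.4, 0.6]
gripper_width: 41.6
grasp_force: 0.0
```

Call:
{"api": "drive_tool", "payload": {"rows": [0,0,-0.05,0.55,0.82,0,1,0,0,-0.05,0.55,0.82,0,1,0,0,-0.05,0.55,0.82,0,1,0,0,-0.05,0.55,0.82,0,1,0,0,-0.05,0.55,0.82,0,1,0,0,-0.05,0.55,0.82,0,1,0,0,-0.05,0.55,0.82,0,1]}}

```text
t: 1.5
ee_pos: [507.0, -110.7, 223.8]
tool_rot: [0.999, 0.053, -0.001, 0.0]
wrist_force: [0.0, 0.0, -0.3]
gripper_width: 0.4
grasp_force: 0.0
```

Call:
{"api": "drive_tool", "payload": {"rows": [0,0,-0.0483,0.55,0.8,0,1,0,0,-0.0483,0.55,0.8,0,1,0,0,-0.0483,0.55,0.8,0,1,0,0,-0.0483,0.55,0.8,0,1,0,0,-0.0483,0.55,0.8,0,1,0,0,-0.0483,0.55,0.8,0,1,0,0,-0.0483,0.55,0.8,0,1,0,0,-0.0483,0.55,0.8,0,1]}}

```text
t: 2.3
ee_pos: [643.8, 86.9, 223.9]
tool_rot: [1.0, -0.025, -0.001, 0.0]
wrist_force: [0.9, 0.5, -0.2]
gripper_width: 0.3
grasp_force: 0.0
```

Call:
{"api": "drive_tool", "payload": {"rows": [0,0,0,0,0,-0.2,1,0,0,0,0,0,-0.4,1,0,0,0,0,0,-0.55,1,0,0,0,0,0,-0.68,1,0,0,0,0,0,-0.76,1,0,0,0,0,0,-0.76,1]}}

```text
t: 2.9
ee_pos: [640.4, 87.3, 30.6]
tool_rot: [1.0, -0.025, -0.004, 0.0]
wrist_force: [-1.0, 0.5, -0.5]
gripper_width: 0.6
grasp_force: 0.0
```

```bash
python3 - <<'E'
from h import *
d=snap('wrist','w1'); snap('side','s1')
s=cv2.imread('pics/s1.png')[140:270,240:400]; s=cv2.resize(s,(480,390)); w=cv2.resize(d['color'],None,fx=.5,fy=.5)
o=np.zeros((590,480,3),np.uint8); o[:390]=s; o[390:,:320]=w; cv2.imwrite('pics/c2.png',o)
E
```

```text
(no output)
```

View pics/c2.png

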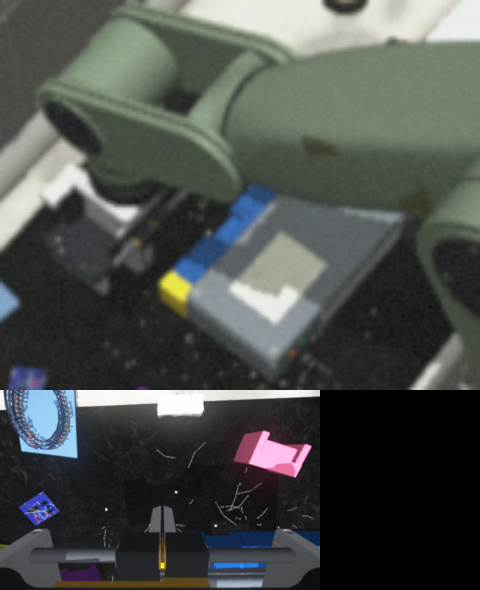

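The side view shows the closed fingertip behind the edge next to the yellow end, clear of everything. The wrist view shows the pink block (270,455) and the eraser (180,405), both well away. Now approach the face.

Call:
{"api": "drive_tool", "payload": {"rows": [0,0,0,-0.04,0,0,1,0,0,0,-0.08,0,0,1,0,0,0,-0.08,0,0,1,0,0,0,-0.08,0,0,1]}}

```text
t: 3.4
ee_pos: [624.4, 90.1, 35.3]
tool_rot: [1.0, -0.023, 0.001, -0.0]
wrist_force: [0.3, 0.0, -0.1]
gripper_width: 0.5
grasp_force: 0.0
```

Call:
{"api": "drive_tool", "payload": {"rows": [0,0,0,-0.01,0,0,1,0,0,0,-0.02,0,0,1,0,0,0,-0.02,0,0,1,0,0,0,-0.02,0,0,1]}}

```text
t: 3.8
ee_pos: [619.3, 90.0, 34.1]
tool_rot: [1.0, -0.023, -0.0, -0.0]
wrist_force: [0.3, -0.3, 0.1]
gripper_width: 0.5
grasp_force: 0.0
```

Call:
{"api": "drive_tool", "payload": {"rows": [0,0,0,-0.008,0,0,1,0,0,0,-0.016,0,0,1,0,0,0,-0.016,0,0,1]}}

```text
t: 4.1
ee_pos: [614.9, 89.9, 34.1]
tool_rot: [1.0, -0.023, -0.0, -0.0]
wrist_force: [-0.6, -0.5, -0.2]
gripper_width: 0.3
grasp_force: 0.0
```

Call:
{"api": "drive_tool", "payload": {"rows": [0,0,0,-0.008,0,0,1,0,0,0,-0.008,0,0,1,0,0,0,-0.008,0,0,1]}}

```text
t: 4.4
ee_pos: [613.3, 89.9, 34.3]
tool_rot: [1.0, -0.023, 0.0, 0.0]
wrist_force: [-0.4, -0.3, -0.9]
gripper_width: 0.9
grasp_force: 0.0
```

Call:
{"api": "drive_tool", "payload": {"rows": [0,0,0,-0.008,0,0,1,0,0,0,-0.008,0,0,1,0,0,0,-0.008,0,0,1]}}

```text
t: 4.7
ee_pos: [612.8, 89.9, 34.5]
tool_rot: [1.0, -0.023, 0.002, -0.0]
wrist_force: [5.5, -0.2, -4.3]
gripper_width: 0.3
grasp_force: 2.6
```

Contact at TCP x = 612.8 with 5.5 N. Next, slide along −y over the land.

Call:
{"api": "drive_tool", "payload": {"rows": [0,0,0,-0.001,-0.02,0,1,0,0,0,-0.002,-0.04,0,1,0,0,0,-0.003,-0.06,0,1,0,0,0,-0.004,-0.08,0,1,0,0,0,-0.005,-0.1,0,1,0,0,0,-0.006,-0.12,0,1,0,0,0,-0.006,-0.12,0,1]}}

```text
t: 5.4
ee_pos: [611.5, 59.8, 35.4]
tool_rot: [1.0, -0.023, 0.002, -0.0]
wrist_force: [5.4, 1.3, -0.1]
gripper_width: 0.4
grasp_force: 2.3
```

Call:
{"api": "drive_tool", "payload": {"rows": [0,0,0,-0.001,-0.02,0,1,0,0,0,-0.002,-0.04,0,1,0,0,0,-0.003,-0.06,0,1,0,0,0,-0.003,-0.06,0,1]}}

```text
t: 5.8
ee_pos: [610.9, 45.1, 35.3]
tool_rot: [1.0, -0.023, 0.002, -0.0]
wrist_force: [4.6, 1.2, 0.4]
gripper_width: 0.7
grasp_force: 2.6
```

Call:
{"api": "drive_tool", "payload": {"rows": [0,0,0,-0.001,-0.02,0,1,0,0,0,-0.002,-0.04,0,1,0,0,0,-0.003,-0.06,0,1,0,0,0,-0.004,-0.08,0,1,0,0,0,-0.004,-0.08,0,1]}}

```text
t: 6.3
ee_pos: [610.0, 25.0, 35.3]
tool_rot: [1.0, -0.023, 0.002, -0.0]
wrist_force: [5.8, 2.4, 0.9]
gripper_width: 0.3
grasp_force: 2.7
```

Call:
{"api": "drive_tool", "payload": {"rows": [0,0,0,-0.001,-0.015,0,1,0,0,0,-0.002,-0.03,0,1,0,0,0,-0.002,-0.03,0,1]}}

```text
t: 6.6
ee_pos: [609.6, 18.0, 35.3]
tool_rot: [1.0, -0.023, 0.002, -0.001]
wrist_force: [4.3, 4.0, -1.2]
gripper_width: 0.5
grasp_force: 2.8
```

Call:
{"api": "drive_tool", "payload": {"rows": [0,0,0,-0.001,-0.01,0,1,0,0,0,-0.001,-0.02,0,1,0,0,0,-0.001,-0.02,0,1]}}

```text
t: 6.9
ee_pos: [605.9, 12.3, 33.9]
tool_rot: [1.0, -0.023, -0.002, 0.0]
wrist_force: [0.0, 0.2, 0.0]
gripper_width: 0.6
grasp_force: 0.0
```

Call:
{"api": "drive_tool", "payload": {"rows": [0,0,0,-0.001,-0.01,0,1,0,0,0,-0.001,-0.02,0,1,0,0,0,-0.001,-0.02,0,1]}}

```text
t: 7.2
ee_pos: [606.4, 7.0, 33.9]
tool_rot: [1.0, -0.023, -0.001, 0.0]
wrist_force: [-0.3, 0.6, 0.8]
gripper_width: 0.4
grasp_force: 0.0
```

The force vanished and the TCP dropped in about 3 mm at y ≈ 12. That is the notch, and y = 7 is its middle, which matches segment 1. Next I'll press the tongue.

Call:
{"api": "drive_tool", "payload": {"rows": [0,0,0,-0.01,0,0,1,0,0,0,-0.02,0.001,0,1,0,0,0,-0.03,0.001,0,1,0,0,0,-0.04,0.002,0,1,0,0,0,-0.04,0.002,0,1]}}

```text
t: 7.7
ee_pos: [599.1, 7.6, 34.7]
tool_rot: [1.0, -0.023, 0.003, 0.0]
wrist_force: [4.8, 0.1, -3.9]
gripper_width: 0.5
grasp_force: 2.5
```

Call:
{"api": "drive_tool", "payload": {"rows": [0,0,0,-0.008,0,0,1,0,0,0,-0.016,0.001,0,1,0,0,0,-0.024,0.001,0,1,0,0,0,-0.024,0.001,0,1]}}

```text
t: 8.1
ee_pos: [593.3, 7.8, 34.8]
tool_rot: [1.0, -0.023, 0.003, 0.0]
wrist_force: [5.5, -0.0, -3.7]
gripper_width: 0.3
grasp_force: 2.6
```

Call:
{"api": "drive_tool", "payload": {"rows": [0,0,0,-0.008,0,0,1,0,0,0,-0.016,0.001,0,1,0,0,0,-0.016,0.001,0,1]}}

```text
t: 8.4
ee_pos: [591.1, 7.9, 35.0]
tool_rot: [1.0, -0.023, 0.005, 0.0]
wrist_force: [8.8, -0.5, -7.4]
gripper_width: 0.4
grasp_force: 4.5
```

Call:
{"api": "drive_tool", "payload": {"rows": [0,0,0,-0.008,0,0,1,0,0,0,-0.016,0.001,0,1,0,0,0,-0.016,0.001,0,1]}}

```text
t: 8.7
ee_pos: [590.9, 7.9, 35.6]
tool_rot: [1.0, -0.023, 0.009, 0.0]
wrist_force: [17.4, -0.5, -14.2]
gripper_width: 0.2
grasp_force: 8.3
```

It hits a hard stop at x = 591, the expected home position, with the force rising to 17 N. Now withdraw, then lift.

Call:
{"api": "drive_tool", "payload": {"rows": [0,0,0,0.04,-0.002,0,1,0,0,0,0.1,-0.005,0,1,0,0,0,0.18,-0.009,0,1,0,0,0,0.24,-0.011,0,1,0,0,0,0.24,-0.011,0,1]}}

```text
t: 9.2
ee_pos: [644.4, 5.8, 34.5]
tool_rot: [1.0, -0.023, 0.0, 0.0]
wrist_force: [0.6, 0.1, 0.6]
gripper_width: 0.4
grasp_force: 0.0
```

Call:
{"api": "drive_tool", "payload": {"rows": [0,0,0,0,0,0.2,1,0,0,0,0,0,0.4,1,0,0,0,0,0,0.6,1,0,0,0,0,0,0.8,1,0,0,0,0,0,0.8,1]}}

```text
t: 9.7
ee_pos: [647.0, 5.6, 244.4]
tool_rot: [1.0, -0.023, 0.008, 0.001]
wrist_force: [0.2, -0.7, 1.1]
gripper_width: 0.4
grasp_force: 0.0
```

Call:
{"api": "drive_tool", "payload": {"rows": [0,0,0,-0.4,-0.9,0.1,1,0,0,0,-0.4,-0.9,0.1,1,0,0,0,-0.4,-0.9,0.1,1,0,0,0,-0.4,-0.9,0.1,1,0,0,0,-0.4,-0.9,0.1,1,0,0,0,-0.4,-0.9,0.1,1,0,0,0,-0.4,-0.9,0.1,1]}}

```text
t: 10.4
ee_pos: [541.7, -219.4, 258.5]
tool_rot: [1.0, -0.024, -0.001, -0.001]
wrist_force: [0.6, 0.2, -0.6]
gripper_width: 0.4
grasp_force: 0.0
```

```bash
python3 - <<'E'
from h import *
d=snap('side','s2'); c=d['color'][140:270,240:400]; cv2.imwrite('pics/c3.png',cv2.resize(c,None,fx=4.6,fy=4.6,interpolation=cv2.INTER_CUBIC))
E
```

```text
(no output)
```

View pics/c3.png

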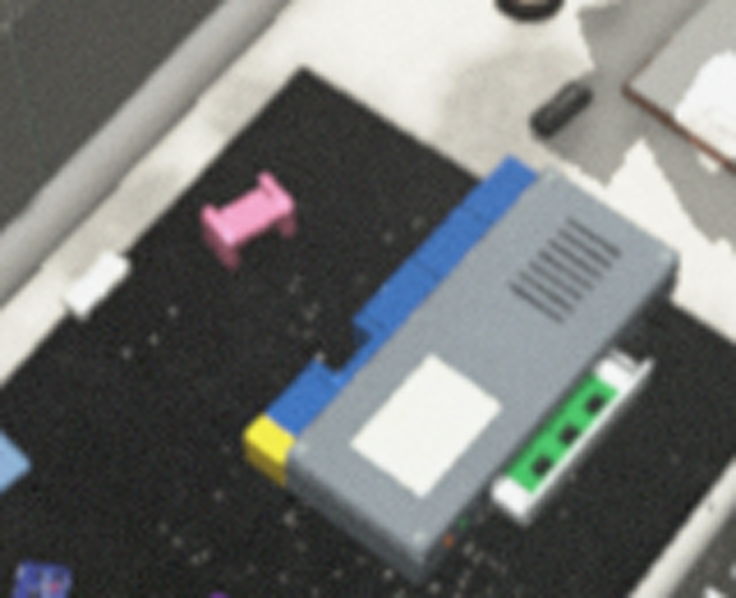

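The tray is out at the front (crop (575,440)) and the notch is deep (345,355). The bystanders in view are unmoved and the arm is clear.

```bash
python3 -c "
from station import r
print(r.sign_off())"
```

```text
the job is handed in; nothing more can be done
None
```

I slid from the yellow end, felt the notch in the first segment and pressed the tongue to its stop; the tray came out, the arm ended clear and the job is handed in, though sign-off returned no verdict.

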